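Pack out a specimen clamp with spacers and hold the wedge tight

ROBOT

A 6-joint arm with a two-finger parallel gripper is mounted at the origin on a cart in front of the work surface, level with it; the furniture and walls round the work are solid. World frame = base frame: x ahead of the robot, y to its left, z up, the work surface at z = 0. Lengths are in m, angles in degrees, forces in N, time in s.
With the tool pointing down it reaches from about 0.3 to 0.75 m from the base axis. Payload 8.5 kg.
Tool frame: the origin (TCP) lies midway between the tips of the shut fingers; the grasp point (between the pads) lies 19 mm behind it (env.pinch_z is the z of the grasp point in the tool frame, in m); z points along the fingers, y is the line along which they close (so a half turn about z gives the same grasp; the last joint's range is limited). The gripper opens to 85 mm and grips with 20 to 120 N. Pads are 22 mm wide; open, the fingers measure 114 mm over their backs; the gripper's body (76 mm by 85 mm) begins 54 mm behind the grasp point. The pads swing forward as they close: fully open they stand 13 mm farther back than shut.
Start: joints at [61.576, 21.807, 74.336, -0, 83.858, -12.336], TCP at [0.152, 0.528, 0.231] pointing down, gripper open.
Joint ranges: [-178.18, 178.18], [-50.72, 133.34], [12.68, 142.11], [-81.47, 261.47], [9.98, 163.14], [-165.26, 165.26]. Speed limits (degrees/s): [136.94, 136.94, 180, 180, 180, 180].

INTERFACE

Orientations are given as a 3x3 rotation matrix whose columns are the frame's x, y, z axes.
In Python, from rig import env gives the robot as it stands.
- The arm moves only by the tool arm_command, never from a script. Its argument "deltas" is a list of rows, each an object of numbers: "rx", "ry", "rz": the turn, a rotation vector about the tool's x, y, z in rad; "dx", "dy", "dz": the shift along the tool's x, y, z in m; "fingers": the finger opening in m, from 0 to 0.0854. In form: [{"rx": .., "ry": .., "rz": .., "dx": .., "dy": .., "dz": .., "fingers": ..}, ...]. A call has 1 to 12 rows; each row shifts and turns the commanded pose from where the row before left it, along the tool's axes as they then stand; what a row does not reach is not made up. A row lasts 1/10 s, in which the tool goes at most 50 mm and 8.59 degrees, less where a joint would pass 70% of its speed; a pose out of reach is approached as far as the arm can. A call is refused whole if a number of a shift passes 0.05 or a number of a turn 0.15, either way. A call with a gripper value outside its range is refused whole. The fingers move at their own pace and stop on an object; "squeeze" is the grip in N (left out, the last holds). Time passes only in rows, so rows that do not move let the fingers close. It gives the time, the measured TCP pose, the force, the opening and the grip force at its end, in the units of the state.
- env.observe(): the state, without advancing time (a new reading comes with each control period).
- env.get_image(name): name is "scene" or "top" or "wrist"; returns a dict with "color" (420x560x3 uint8, blue, green, red), "camera_matrix" (3x3 intrinsics, pixels), "k1" (the pictures are not rectified: a ray, as slopes to the right and down, at radius r is drawn at 1 + k1 r^2 times it, then the intrinsics apply), "eye" and "orientation" of the camera in the world. Camera axes: x right, y up, looking along -z (the intrinsics and any distortion apply to the point x, -y, -z); pixel columns grow to the right and rows downward; lengths in m; the calibration is good to about 2 mm. A picture is of the moment at which its call begins. There is no depth.
- env.close_job(): hands the job in; it is judged then, once.
Trained networks look in a picture, given as the dict that the camera call returned (one of the last four; its "shot" number tells which), for a name from the list of things; names that differ only in an ending like _2 or _b are one class to them, and where a whole thing is asked for, a point or a joint stands for the part that bears it (a point fixed in the world has none). Each returns a list of dicts, best first, with "p" (0 to 1); they miss things now and then, are a little off and sometimes report something else, mostly with a low value. They report only what shows in the picture. A call takes as long as a camera call. They do not tell look-alikes from the thing itself.
- env.look_for(query, picture): "box" ([left, top, right, bottom] in pixels, round what is visible of it).
- env.tip_of(query, picture): "location" ([column, row] in pixels: a listed point, or the origin of a listed thing).
The state is a dict: "time_s": time; "q": joint angles; "qvel": joint speeds; "joint_efforts": joint torques, N m; "position": TCP position; "tool_rot": TCP orientation; "ft_force": force on the tool from outside, world axes, zero at the start; "wrist_torque": the same for the moment, N m; "grip_width": finger opening in m; "gripper_force": force on a finger pad.
Only numpy, scipy, OpenCV 4.12 (cv2) and the standard library are available. Lean on these libraries where they do the work, as an engineer would, in place of code of your own. Each camera call takes 0.05 s, during which the arm holds its last target. There are 200 camera calls.

TASK

Pack out the gap beside the specimen block in the clamp: stand upright spacers from the rack in it, one after another against the block, for as long as another one still drops in down to the base plate, then put the wedge upright into what is left, its sloping side against the sloping abutment, and push it down until you feel the whole row go tight against the stop. Finish while still pressing the wedge down firmly with the gripper: do not take it away. Leave spare spacers in the rack, and do not disturb the timer and the marker.

Things in the scene. Friction and masses are not known exactly. Their poses are not given: they have to be found in the camera images.
- clamp: Aluminium clamp base plate fixed to the worktop, 170 x 74 x 8 mm. Origin at the centre of its underside; +x runs along its length, from the fixed stop to the sloping abutment. Its top face, on which everything in the clamp stands, is 8 mm above the origin. Row along +x, centred on y = 0: stop, specimen block, gap, abutment.
- stop: Fixed aluminium stop at the -x end of the clamp, 20 x 30 x 45 mm (top 53 mm above the worktop). Origin at the foot of its inner face, which looks to +x, 60 mm to -x from the clamp's origin, on top of the base plate.
- abutment: Fixed aluminium abutment, 30 mm wide, 45 mm tall; its place along the clamp differs each time. Origin: middle of the foot edge of its sloping face, on top of the base plate. The face looks to the clamp's -x and leans back to +x by 0.4 mm per mm of height, so the gap is 18 mm wider at the top than at the base. It reaches 54 mm to +x; 6 mm high feet at the sides.
- specimen: Loose grey plastic block with a round steel inlay in its top, 40 (x) x 30 (y) x 40 (z) mm, 150 g, on the base plate against the stop. Origin at the centre of its underside. The gap runs from its +x face (20 mm from its origin) to the foot of the abutment: 12.5 to 30 mm wide at the base, for one or two spacers and the wedge.
- rack: White plastic rack fixed to the worktop, 160 x 64 mm, floor 6 mm thick, ribs up to 18 mm above the worktop. Origin at the centre of its underside. Four slots hold, from -x to +x, spacer_1, 2, 3 (slot centres x = -54, -20, +14 mm) and the wedge (x = +52 mm), each standing 6 mm above the worktop, its axes along the rack's.
- spacer_1: Steel spacer (one of three alike), upright plate 10 (x, thickness) x 36 (y) x 70 (z) mm with a small round hole mark near its top, 80 g. Origin at the centre of its underside, z up. Can be gripped from above across its 36 mm width, which is wider than the 30 mm of block and abutment.
- spacer_2: Steel spacer (one of three alike), upright plate 10 (x, thickness) x 36 (y) x 70 (z) mm with a small round hole mark near its top, 80 g. Origin at the centre of its underside, z up. Can be gripped from above across its 36 mm width, which is wider than the 30 mm of block and abutment.
- spacer_3: Steel spacer (one of three alike), upright plate 10 (x, thickness) x 36 (y) x 70 (z) mm with a small round hole mark near its top, 80 g. Origin at the centre of its underside, z up. Can be gripped from above across its 36 mm width, which is wider than the 30 mm of block and abutment.
- wedge: Steel, 30 mm wide (y), 100 tall, 150 g, upright. Origin in the underside, 6 mm from its upright flat face (x = -6 mm). Other side slopes: x = +7.5 mm at the foot, +0.4 per mm of height, +25.5 at the shoulder 45 mm up. Above it a neck, x -6 to +6 mm, 30 wide, to the flat top. Goes tight with its foot 3 to 33 mm above the base plate; with a spacer too few it drops to the plate, loose.
- timer: Bystander: loose white timer, 62 x 62 x 20 mm, lying between clamp and rack. Origin at the centre of its underside.
- marker_red: Bystander: loose marker pen with a red cap, 138 mm long, 15 mm high, lying between clamp and rack nearer the robot. Origin at the centre of its underside.
Not all that is in view belongs to the job. What is shaped like the spacer_2 but green is not meant.

How it is judged:
By the outcome, as a careful person would: the job done as asked, in the order asked, and still so for the second after the job is handed in, while the arm keeps its last pose, push and grip.
It also fails if it takes over 72 s, if anything falls off the work surface, if the arm or the gripper's body presses on something with over 40 N, if the wrist force passes 120 N, or if a joint passes its speed limit or range.

## Working session

There is one attempt and no reset: what is moved stays moved. The work goes in short steps, Python scripts to look and compute and a tool call to move; the robot and the scene stay as the last step left them, time stands still between calls to the robot, and variables do not carry over. Pictures are saved under pics/ and viewed, at most 10 in all, crops included, and the job is handed in when it is done.

Besides the shell and the picture viewer there is one more tool, called after "Request:" as name([rows], argument=value, ...), one row to a line, values as JSON. arm_command: Moves the arm, as the interface text tells. Its arguments: {"type":"object","properties":{"deltas":{"type":"array"},"squeeze":{"type":"number"}},"required":["deltas"]}

```bash
ls; mkdir -p pics
cat > h.py <<'E'
import numpy as np, cv2
from rig import env
def ray(p,uv):
    K=p["camera_matrix"];k=p["k1"]
    d=np.array([(uv[0]-K[0][2])/K[0][0],(uv[1]-K[1][2])/K[1][1]]);s=d.copy()
    for _ in range(20): s=d/(1+k*(s@s))
    R=np.array(p["orientation"]);v=R@np.array([s[0],-s[1],-1.]);return np.array(p["eye"]),v/np.linalg.norm(v)
def atz(p,uv,z):
    e,v=ray(p,uv);return e+v*(z-e[2])/v[2]
def proj(p,X):
    R=np.array(p["orientation"]);c=R.T@(np.array(X)-p["eye"]);s=np.array([c[0],-c[1]])/-c[2]
    s=s*(1+p["k1"]*(s@s));K=p["camera_matrix"];return np.array([K[0][0]*s[0]+K[0][2],K[1][1]*s[1]+K[1][2]])
def tri(obs):
    A=np.zeros((3,3));b=np.zeros(3)
    for p,uv in obs:
        e,v=ray(p,uv);P=np.eye(3)-np.outer(v,v);A+=P;b+=P@e
    X=np.linalg.solve(A,b);return X,[np.round(proj(p,X)-uv,1) for p,uv in obs]
E
python3 - <<'E'
from h import *
np.set_printoptions(precision=3,suppress=True)
P={n:env.get_image(n) for n in("scene","top","wrist")}
cv2.imwrite("pics/a.png",np.hstack([P["scene"]["color"],P["top"]["color"]])[:, :]) 
for n in P: cv2.imwrite(f"pics/{n}0.png",cv2.resize(P[n]["color"],(800,600),interpolation=cv2.INTER_CUBIC)); print(n,P[n]["eye"],P[n]["orientation"],P[n]["k1"],P[n]["camera_matrix"])
for n in P:
    for q in("clamp","stop","abutment","specimen","rack","spacer_1","wedge","timer","marker_red"):
        print(n,q,[(np.round(d["p"],2),np.round(d["location"])) for d in env.tip_of(q,P[n])][:5])
print(env.observe(),env.pinch_z)
E
```

```text
pics
scene [-0.094 -0.262  0.743] [[ 0.436  0.653 -0.619]
 [-0.9    0.309 -0.308]
 [-0.01   0.691  0.723]] 0.009640973893527345 [[452.943   0.    278.612]
 [  0.    452.943 198.136]
 [  0.      0.      1.   ]]
top [0.394 0.037 0.943] [[-0.024  0.991 -0.135]
 [-1.    -0.025 -0.006]
 [-0.009  0.135  0.991]] -0.05703188309476064 [[396.596   0.    281.923]
 [  0.    396.596 213.963]
 [  0.      0.      1.   ]]
wrist [0.087 0.548 0.373] [[ 0.277 -0.925 -0.26 ]
 [ 0.961  0.266  0.078]
 [-0.003 -0.272  0.962]] -0.015174985708632802 [[322.598   0.    277.237]
 [  0.    322.598 209.192]
 [  0.      0.      1.   ]]
scene clamp [(np.float64(0.89), array([378., 252.]))]
scene stop [(np.float64(0.68), array([360., 268.]))]
scene abutment [(np.float64(0.64), array([380., 251.]))]
scene specimen [(np.float64(0.62), array([366., 261.])), (np.float64(0.18), array([278., 249.]))]
scene rack [(np.float64(0.85), array([230., 181.]))]
scene spacer_1 [(np.float64(0.83), array([217., 196.])), (np.float64(0.77), array([216., 228.])), (np.float64(0.75), array([230., 177.])), (np.float64(0.7), array([185., 17
[... 1170 characters left out ...]
]
wrist abutment []
wrist specimen []
wrist rack []
wrist spacer_1 [(np.float64(0.5), array([ 67., 413.]))]
wrist wedge []
wrist timer []
wrist marker_red []
{'time_s': 1.5, 'q': array([ 61.576,  21.809,  74.336,   0.002,  83.857, -12.336]), 'qvel': array([-0.045,  0.029, -0.025,  0.035, -0.06 , -0.086]), 'joint_efforts': array([ -0.   , -44.833, -23.146,  -0.   ,   0.001,   0.   ]), 'position': array([0.152, 0.528, 0.231]), 'tool_rot': array([[-0.961,  0.277, -0.   ],
       [ 0.277,  0.961, -0.   ],
       [ 0.   , -0.   , -1.   ]]), 'ft_force': array([-0.287,  0.648, -0.115]), 'wrist_torque': array([ 0.035, -0.023,  0.005]), 'gripper_force': 0.0, 'grip_width': 0.08527998350825632} -0.0187
```

View pictures.

View pics/scene0.png

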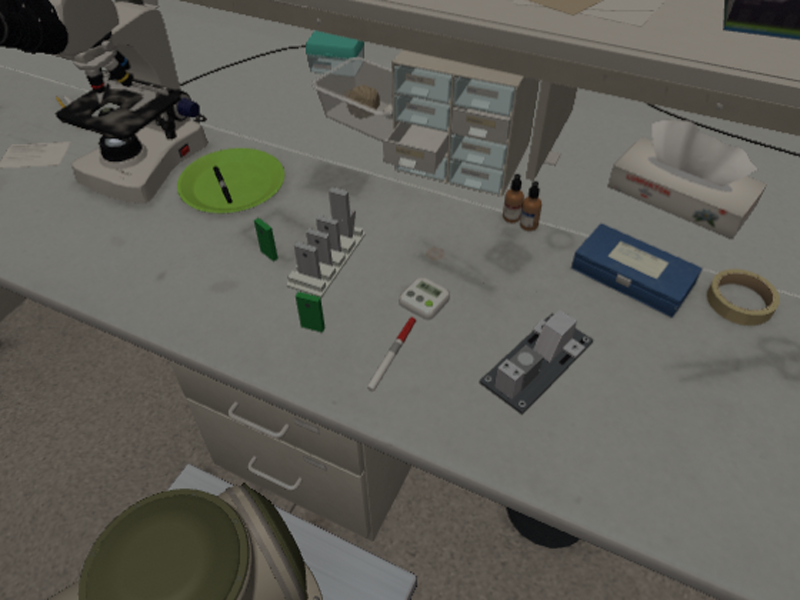

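View pics/top0.png

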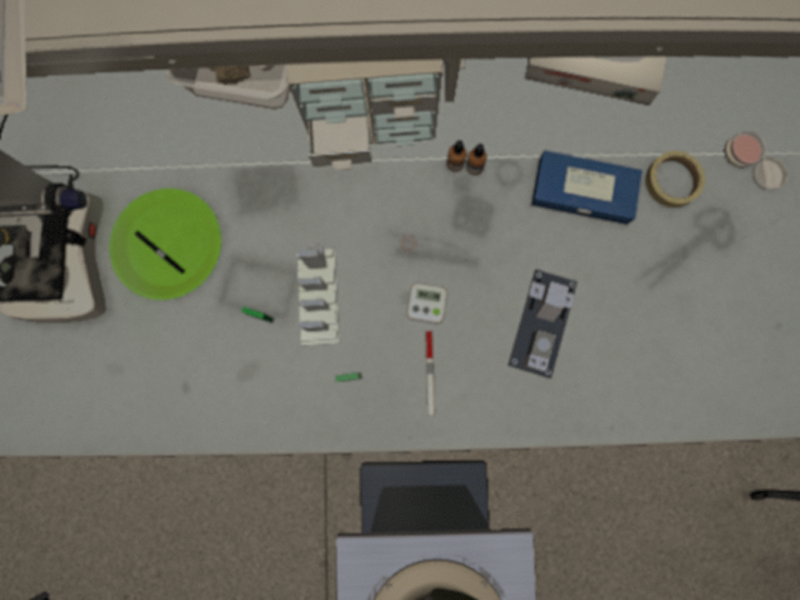

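The pictures show the rack at scene (325,255), top (318,297), with three grey spacers and the tall wedge at its far end. Two green look-alikes stand outside it, at scene (265,240) and (310,312). The clamp is at top (543,323), with the stop near the robot and the abutment away from it. The timer is at (427,303) and the marker at (430,372).

Run:
```python
from h import *
np.set_printoptions(precision=4,suppress=True)
p=env.get_image("top")
for n,uv,z in [("rackNearL",(302,344),.006),("rackNearR",(339,342),.006),("rackFarL",(300,252),.006),("rackFarR",(334,249),.006),("clampNL",(511,366),.008),("clampNR",(551,377),.008),("clampFL",(536,271),.008),("clampFR",(575,281),.008),("timer",(427,303),.02),("mk1",(430,334),.01),("mk2",(431,413),.01),("g1",(258,314),.07),("g2",(349,377),.07),("drawer",(340,165),.1)]:
    print(n,atz(p,np.array(uv)*.7,z))
```

```text
rackNearL [0.4619 0.2112 0.006 ]
rackNearR [0.4638 0.1497 0.006 ]
rackFarL [0.6182 0.2148 0.006 ]
rackFarR [0.6218 0.1568 0.006 ]
clampNL [ 0.4172 -0.1328  0.008 ]
clampNR [ 0.3975 -0.1978  0.008 ]
clampFL [ 0.5748 -0.1827  0.008 ]
clampFR [ 0.5562 -0.2476  0.008 ]
timer [0.5234 0.0025 0.02  ]
mk1 [ 0.4731 -0.0013  0.01  ]
mk2 [0.3445 0.0009 0.01  ]
g1 [0.5057 0.2684 0.07  ]
g2 [0.405  0.1271 0.07  ]
drawer [0.7333 0.1347 0.1   ]
```

Request:
arm_command([
  {"rz": -0.104},
  {"rz": -0.104},
  {"rz": -0.103},
  {"dx": -0.034,"dy": -0.0355},
  {"dx": -0.034,"dy": -0.0355},
  {"dx": -0.034,"dy": -0.0355},
  {"dx": -0.034,"dy": -0.0355},
  {"dx": -0.034,"dy": -0.0355},
  {"dx": -0.034,"dy": -0.0355},
  {"dx": -0.034,"dy": -0.0355},
  {"dx": -0.034,"dy": -0.0355},
  {"dx": -0.034,"dy": -0.0355},
])

```text
invalid input
```

Request:
arm_command([
  {"dx": -0.032,"dy": -0.0355},
  {},
  {},
])

```text
invalid input
```

```bash
cat >> h.py <<'E'
import pickle
def snap(tag,qs=()):
    p=env.get_image("wrist");cv2.imwrite(f"pics/{tag}.png",cv2.resize(p["color"],(800,600),interpolation=cv2.INTER_CUBIC))
    pickle.dump(p,open(f"pics/{tag}.pkl","wb"))
    for q in qs: print(q,[(np.round(d["p"],2),np.round(d["location"],1)) for d in env.tip_of(q,p)][:5])
    return p
def goto(x,y,z,yaw):  # yaw of tool y axis minus 90 deg, in deg
    s=env.observe();R=np.array(s["tool_rot"]);a=np.radians(yaw)
    Rt=np.array([[-np.cos(a),-np.sin(a),0],[-np.sin(a),np.cos(a),0],[0,0,-1]]).T.T
    Rt=np.column_stack([[-np.cos(a),-np.sin(a),0],[-np.sin(a),np.cos(a),0],[0,0,-1]])
    rv=cv2.Rodrigues(R.T@Rt)[0].ravel()
    d=np.array([x,y,z])-s["position"]
    print("t",s["time_s"],"pos",np.round(s["position"],4),"rv first",np.round(rv,4),"then shift",np.round(Rt.T@d,4))
E
python3 - <<'E'
from h import *
snap("w1",("rack","spacer_1","wedge"))
goto(.5,.183,.231,1.7)
E
```

```text
rack []
spacer_1 [(np.float64(0.69), array([ 68.9, 412.9]))]
wedge []
t 1.75 pos [0.1524 0.5285 0.2313] rv first [ 0.     -0.     -0.3104] then shift [-3.372e-01 -3.556e-01  3.000e-04]
```

View pics/w1.png

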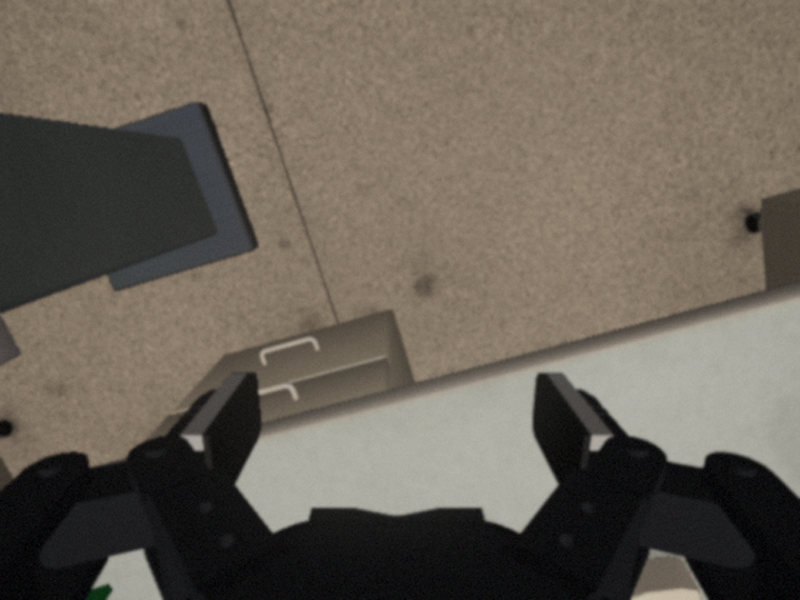

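The picture shows floor and the table edge only; the useful view lies on the robot's side of the fingers. The rows apparently need all their keys.

Request:
arm_command([
  {"rx": 0,"ry": 0,"rz": -0.104,"dx": 0,"dy": 0,"dz": 0,"fingers": 0.085},
  {"rx": 0,"ry": 0,"rz": -0.104,"dx": 0,"dy": 0,"dz": 0,"fingers": 0.085},
  {"rx": 0,"ry": 0,"rz": -0.102,"dx": 0,"dy": 0,"dz": 0,"fingers": 0.085},
  {"rx": 0,"ry": 0,"rz": 0,"dx": -0.034,"dy": -0.03,"dz": 0,"fingers": 0.085},
  {"rx": 0,"ry": 0,"rz": 0,"dx": -0.034,"dy": -0.03,"dz": 0,"fingers": 0.085},
  {"rx": 0,"ry": 0,"rz": 0,"dx": -0.034,"dy": -0.03,"dz": 0,"fingers": 0.085},
  {"rx": 0,"ry": 0,"rz": 0,"dx": -0.034,"dy": -0.03,"dz": 0,"fingers": 0.085},
  {"rx": 0,"ry": 0,"rz": 0,"dx": -0.034,"dy": -0.03,"dz": 0,"fingers": 0.085},
  {"rx": 0,"ry": 0,"rz": 0,"dx": -0.034,"dy": -0.03,"dz": 0,"fingers": 0.085},
  {"rx": 0,"ry": 0,"rz": 0,"dx": -0.034,"dy": -0.03,"dz": 0,"fingers": 0.085},
])

```text
time_s: 2.75
position: [0.3977, 0.3241, 0.2315]
tool_rot: [[-1.0, -0.029, 0.0], [-0.029, 1.0, 0.0], [-0.0, 0.0, -1.0]]
ft_force: [0.6, 1.4, -0.4]
grip_width: 0.0851
gripper_force: 0.0
```

Request:
arm_command([
  {"rx": 0,"ry": 0,"rz": 0,"dx": -0.034,"dy": -0.03,"dz": 0,"fingers": 0.085},
  {"rx": 0,"ry": 0,"rz": 0,"dx": -0.034,"dy": -0.03,"dz": 0,"fingers": 0.085},
  {"rx": 0,"ry": 0,"rz": 0,"dx": -0.034,"dy": -0.03,"dz": 0,"fingers": 0.085},
  {"rx": 0,"ry": 0,"rz": 0,"dx": -0.034,"dy": -0.03,"dz": 0,"fingers": 0.085},
  {"rx": 0,"ry": 0,"rz": 0,"dx": -0.034,"dy": -0.03,"dz": 0,"fingers": 0.085},
  {"rx": 0,"ry": 0,"rz": 0,"dx": 0,"dy": 0,"dz": 0,"fingers": 0.085},
])

```text
time_s: 3.35
position: [0.574, 0.1767, 0.2303]
tool_rot: [[-1.0, -0.024, 0.0], [-0.024, 1.0, -0.001], [-0.0, -0.001, -1.0]]
ft_force: [-0.9, -0.1, 0.4]
grip_width: 0.0853
gripper_force: 0.0
```

Run:
```python
from h import *
snap("w2",("rack","spacer_1","wedge"))
goto(.57,.183,.231,1.7)
```

```text
rack [(np.float64(0.78), array([285.9, 150.4]))]
spacer_1 [(np.float64(0.88), array([283.8, 134.5])), (np.float64(0.72), array([237.1,  19.5])), (np.float64(0.71), array([367.1, 126.1])), (np.float64(0.65), array([283.4, 161.4])), (np.float64(0.61), array([287.3,  99.9]))]
wedge [(np.float64(0.72), array([283.2, 197.7]))]
t 3.55 pos [0.5701 0.1812 0.2314] rv first [ 0.0002 -0.0003  0.0003] then shift [0.     0.0018 0.0004]
```

View pics/w2.png

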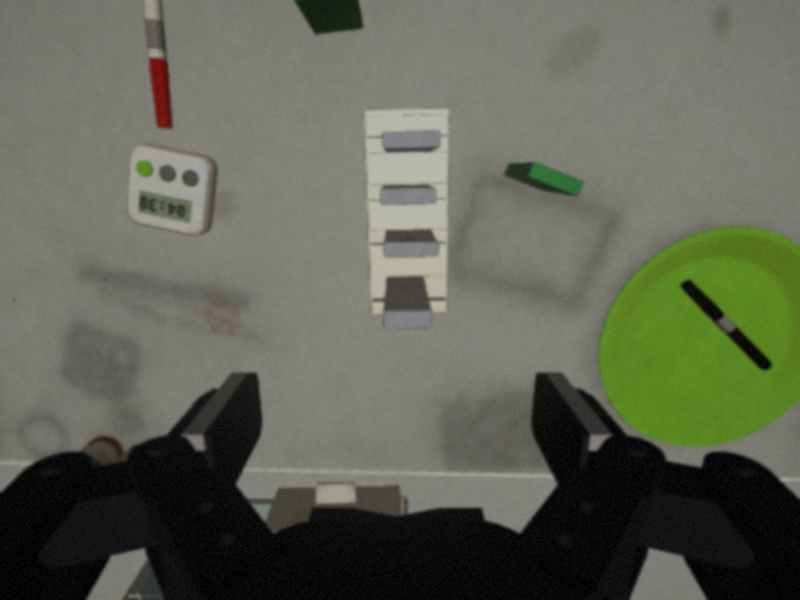

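Wrist view: spacer tops at (411,140), (407,194) and (411,249), and the wedge top at (408,318), all grey and in the rack. The green look-alikes are at (330,10) and (545,178), outside the rack, so they are not meant. The timer is at (172,190) and the marker at (160,60). Next come a second rack view, then two clamp views.

Request:
arm_command([
  {"rx": 0,"ry": 0,"rz": 0,"dx": 0,"dy": -0.04,"dz": 0,"fingers": 0.085},
  {"rx": 0,"ry": 0,"rz": 0,"dx": 0,"dy": -0.04,"dz": 0,"fingers": 0.085},
  {"rx": 0,"ry": 0,"rz": 0,"dx": 0,"dy": 0,"dz": 0,"fingers": 0.085},
  {"rx": 0,"ry": 0,"rz": 0,"dx": 0,"dy": 0,"dz": 0,"fingers": 0.085},
])

```text
time_s: 3.95
position: [0.5725, 0.101, 0.2318]
tool_rot: [[-1.0, -0.029, 0.0], [-0.029, 1.0, 0.0], [-0.0, 0.0, -1.0]]
ft_force: [-0.2, 0.4, -0.3]
grip_width: 0.0849
gripper_force: 0.0
```

```bash
python3 -c "
from h import *
snap('w3')
goto(.515,-.199,.231,-17.5)"
```

```text
t 4.0 pos [0.5726 0.1017 0.2317] rv first [0.0004 0.0004 0.3357] then shift [-0.0355 -0.3041  0.0007]
```

Request:
arm_command([
  {"rx": 0,"ry": 0,"rz": 0,"dx": 0.008,"dy": -0.037,"dz": 0,"fingers": 0.085},
  {"rx": 0,"ry": 0,"rz": 0,"dx": 0.008,"dy": -0.037,"dz": 0,"fingers": 0.085},
  {"rx": 0,"ry": 0,"rz": 0,"dx": 0.008,"dy": -0.037,"dz": 0,"fingers": 0.085},
  {"rx": 0,"ry": 0,"rz": 0,"dx": 0.008,"dy": -0.037,"dz": 0,"fingers": 0.085},
  {"rx": 0,"ry": 0,"rz": 0,"dx": 0.008,"dy": -0.037,"dz": 0,"fingers": 0.085},
  {"rx": 0,"ry": 0,"rz": 0,"dx": 0.008,"dy": -0.037,"dz": 0,"fingers": 0.085},
  {"rx": 0,"ry": 0,"rz": 0,"dx": 0.008,"dy": -0.037,"dz": 0,"fingers": 0.085},
  {"rx": 0,"ry": 0,"rz": 0,"dx": 0.008,"dy": -0.037,"dz": 0,"fingers": 0.085},
  {"rx": 0,"ry": 0,"rz": 0.112,"dx": 0,"dy": 0,"dz": 0,"fingers": 0.085},
  {"rx": 0,"ry": 0,"rz": 0.112,"dx": 0,"dy": 0,"dz": 0,"fingers": 0.085},
  {"rx": 0,"ry": 0,"rz": 0.112,"dx": 0,"dy": 0,"dz": 0,"fingers": 0.085},
  {"rx": 0,"ry": 0,"rz": 0,"dx": 0,"dy": 0,"dz": 0,"fingers": 0.085},
])

```text
time_s: 5.2
position: [0.5182, -0.1958, 0.2315]
tool_rot: [[-0.954, 0.301, 0.0], [0.301, 0.954, 0.0], [-0.0, 0.0, -1.0]]
ft_force: [-0.0, 0.6, -0.5]
grip_width: 0.0855
gripper_force: 0.0
```

```bash
python3 -c "
from h import *
snap('w4',('clamp','stop','specimen','abutment'))
goto(.515,-.199,.231,-17.5)"
```

```text
clamp [(np.float64(0.62), array([271.4, 151.8]))]
stop [(np.float64(0.56), array([274.9,  96.4]))]
specimen [(np.float64(0.83), array([271.2, 118.2]))]
abutment [(np.float64(0.59), array([273.4, 154.6]))]
t 5.45 pos [ 0.5179 -0.1967  0.2314] rv first [0.     0.0001 0.0011] then shift [ 0.0021 -0.0031  0.0004]
```

Request:
arm_command([
  {"rx": 0,"ry": 0,"rz": 0,"dx": -0.03,"dy": 0,"dz": 0.015,"fingers": 0.085},
  {"rx": 0,"ry": 0,"rz": 0,"dx": -0.03,"dy": 0.0,"dz": 0.015,"fingers": 0.085},
  {"rx": 0,"ry": 0,"rz": 0,"dx": 0,"dy": 0,"dz": 0,"fingers": 0.085},
  {"rx": 0,"ry": 0,"rz": 0,"dx": 0,"dy": 0,"dz": 0,"fingers": 0.085},
])

```text
time_s: 5.85
position: [0.5749, -0.2151, 0.2008]
tool_rot: [[-0.954, 0.301, -0.001], [0.301, 0.954, 0.001], [0.001, 0.0, -1.0]]
ft_force: [-0.6, 0.4, 0.7]
grip_width: 0.0852
gripper_force: 0.0
```

Run:
```python
from h import *
snap('w5',('clamp','stop','specimen','abutment'))
goto(.515,-.199,.231,-17.5)
L=lambda n:pickle.load(open(f"pics/{n}.pkl","rb"))
C=[]
for n,X in (("w2",(.541,.183,.06)),("w3",(.541,.183,.06)),("w4",(.4865,-.19,.03)),("w5",(.4865,-.19,.03))):
    p=L(n);u,v=np.round(proj(p,X)).astype(int);u0,v0=max(0,u-65),max(0,v-75)
    c=p["color"][v0:v0+150,u0:u0+130];print(n,u0,v0,c.shape)
    C.append(cv2.copyMakeBorder(cv2.resize(c,None,fx=4,fy=4,interpolation=cv2.INTER_CUBIC),0,600-4*c.shape[0],0,520-4*c.shape[1],cv2.BORDER_CONSTANT))
cv2.imwrite("pics/rackc.png",cv2.resize(np.hstack(C[:2]),None,fx=.769,fy=.769,interpolation=cv2.INTER_AREA))
cv2.imwrite("pics/clampc.png",cv2.resize(np.hstack(C[2:]),None,fx=.769,fy=.769,interpolation=cv2.INTER_AREA))
```

```text
clamp [(np.float64(0.6), array([273.7,  94.2]))]
stop []
specimen [(np.float64(0.9), array([272.1,  51.7]))]
abutment [(np.float64(0.68), array([275.2, 100.8]))]
t 6.1 pos [ 0.5746 -0.2152  0.2023] rv first [-0.0003  0.0012 -0.0012] then shift [ 0.0617 -0.0025 -0.0287]
w2 220 82 (150, 130, 3)
w3 298 85 (150, 130, 3)
w4 209 79 (150, 130, 3)
w5 209 17 (150, 130, 3)
```

View pics/rackc.png

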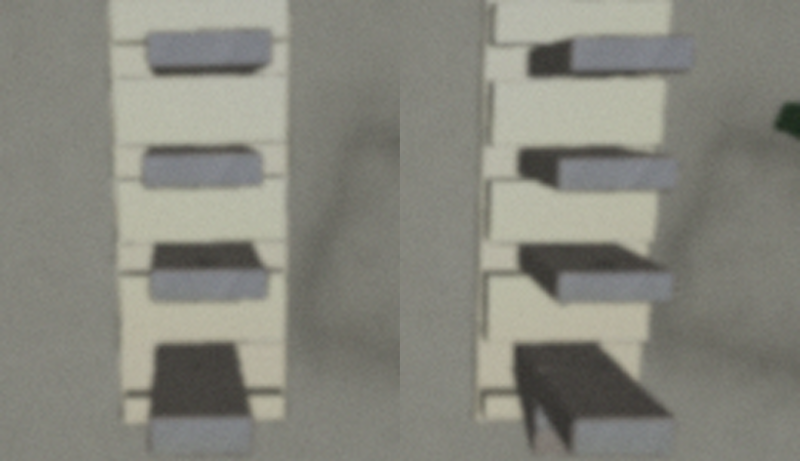

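View pics/clampc.png

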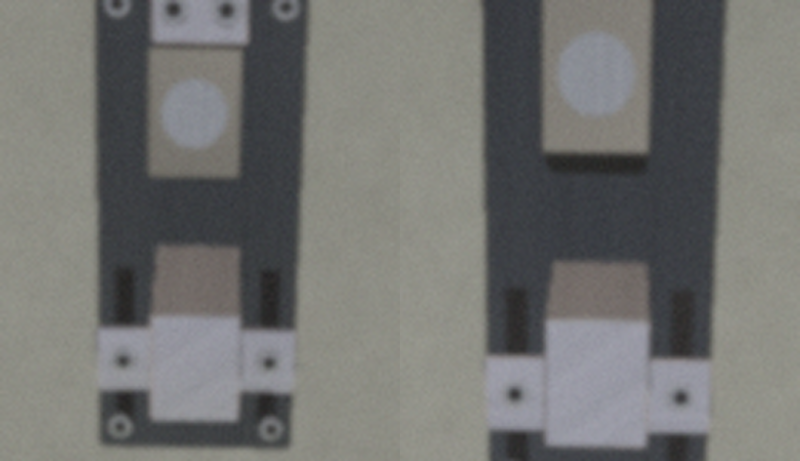

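Crops: the grey spacer and wedge tops show clearly in both rack views, about (209,49), (202,171), (208,285) and (200,436) on the left. In the clamp views the block's top edge is at y=178 / 153, the abutment's foot edge at y=245 / 262 and its top edge at y=315 / 319. Now the fit.

```bash
cat > fit.py <<'E'
from h import *
from scipy.optimize import least_squares
np.set_printoptions(precision=4,suppress=True)
L=lambda n:pickle.load(open(f"pics/{n}.pkl","rb"))
O={"w2":(220,82),"w3":(298,85),"w4":(209,79),"w5":(209,17)}
PI={n:L(n) for n in O}
px=lambda n,c:np.array(O[n])+(np.array(c)-[400*(n in("w3","w5")),0])/3.076-.35
T={"s1":((209,49),(632,55.5)),"s2":((202,171),(617,173)),"s3":((208,285),(615,286)),"w":((200,436),(623,435))}
for k,(a,b) in T.items(): print(k,*tri([(PI["w2"],px("w2",a)),(PI["w3"],px("w3",b))]))
F=[("w4",(148,178),"s",-15),("w4",(240,178),"s",15),("w4",(150,315),"t",-15),("w4",(240,315),"t",15),("w4",(156,245),"f",-15),("w4",(239,245),"f",15),("w4",(101,445),"e",-37),("w4",(289,446),"e",37),
("w5",(543,153),"s",-15),("w5",(650,153),"s",15),("w5",(545,319),"t",-15),("w5",(648,319),"t",15),("w5",(553,262),"f",-15),("w5",(647,262),"f",15)]
def pts(v):
    x,y,yaw,A,S,dz=v;c,s=np.cos(yaw),np.sin(yaw);r=[]
    for n,uv,k,yy in F:
        X,Z={"s":(S,48),"t":(A+.018,53),"f":(A,8),"e":(.085,8)}[k];Y=yy/1e3
        r.append(proj(PI[n],(x+c*X-s*Y,y+s*X+c*Y,Z/1e3+dz))-px(n,uv))
    return np.array(r)
r=least_squares(lambda v:pts(v).ravel(),[.4865,-.19,-.3,.01,-.02,0],x_scale=.01)
print("x y yaw A S dz",r.x,np.degrees(r.x[2]),"gap",(r.x[3]-r.x[4])*1e3);print(pts(r.x))
E
python3 fit.py
```

```text
s1 [0.488  0.1835 0.074 ] [array([-0. ,  0.2]), array([ 0. , -0.2])]
s2 [0.5217 0.1825 0.0741] [array([ 0. , -0.3]), array([-0. ,  0.3])]
s3 [0.5555 0.1854 0.0745] [array([ 0. , -0.2]), array([-0. ,  0.2])]
w [0.5934 0.1835 0.1049] [array([ 0. , -0.4]), array([-0. ,  0.4])]
x y yaw A S dz [ 0.4864 -0.1913 -0.3119  0.0069 -0.0196 -0.0023] -17.870579826667264 gap 26.48365399349479
[[ 0.1922 -0.4504]
 [ 0.4736 -0.2655]
 [-0.2896  0.0759]
 [-0.0114  0.2574]
 [ 0.0218 -0.2742]
 [-0.5299 -0.1118]
 [ 0.1638 -0.0193]
 [ 0.6765  0.0352]
 [-0.0085  0.187 ]
 [ 0.3353  0.4064]
 [-0.4503  0.1194]
 [ 0.3547  0.3337]
 [-0.2475 -0.339 ]
 [-0.6476 -0.1499]]
```

Measured heights are 74 mm (spacer) and 105 mm (wedge) against 76 and 106 mm expected, and the slot spacing agrees. The gap is about 26.5 mm, so two spacers fit, with about 6.5 mm left for the wedge (tight at about 17 mm). I'll grip the spacers about 6.5 mm off to +x so that the pads clear the neighbouring spacer.

Request:
arm_command([
  {"rx": 0,"ry": 0,"rz": -0.112,"dx": 0,"dy": 0,"dz": 0,"fingers": 0.085},
  {"rx": 0,"ry": 0,"rz": -0.112,"dx": 0,"dy": 0,"dz": 0,"fingers": 0.085},
  {"rx": 0,"ry": 0,"rz": -0.111,"dx": 0,"dy": 0,"dz": 0,"fingers": 0.085},
  {"rx": 0,"ry": 0,"rz": 0,"dx": 0.0075,"dy": 0.044,"dz": 0.005,"fingers": 0.085},
  {"rx": 0,"ry": 0,"rz": 0,"dx": 0.0075,"dy": 0.044,"dz": 0.005,"fingers": 0.085},
  {"rx": 0,"ry": 0,"rz": 0,"dx": 0.0075,"dy": 0.044,"dz": 0.005,"fingers": 0.085},
  {"rx": 0,"ry": 0,"rz": 0,"dx": 0.0075,"dy": 0.044,"dz": 0.005,"fingers": 0.085},
  {"rx": 0,"ry": 0,"rz": 0,"dx": 0.0075,"dy": 0.044,"dz": 0.005,"fingers": 0.085},
  {"rx": 0,"ry": 0,"rz": 0,"dx": 0.0075,"dy": 0.044,"dz": 0.005,"fingers": 0.085},
  {"rx": 0,"ry": 0,"rz": 0,"dx": 0.0075,"dy": 0.044,"dz": 0.005,"fingers": 0.085},
  {"rx": 0,"ry": 0,"rz": 0,"dx": 0.0075,"dy": 0.044,"dz": 0.005,"fingers": 0.085},
  {"rx": 0,"ry": 0,"rz": 0,"dx": 0.0075,"dy": 0.044,"dz": 0.005,"fingers": 0.085},
])

```text
time_s: 7.3
position: [0.4956, 0.1802, 0.1569]
tool_rot: [[-1.0, -0.028, 0.001], [-0.028, 1.0, 0.0], [-0.001, 0.0, -1.0]]
ft_force: [1.4, -0.6, 0.2]
grip_width: 0.085
gripper_force: 0.0
```

Request:
arm_command([
  {"rx": 0,"ry": 0,"rz": 0,"dx": 0,"dy": 0,"dz": 0,"fingers": 0.085},
  {"rx": 0,"ry": 0,"rz": 0,"dx": 0,"dy": 0,"dz": 0,"fingers": 0.085},
])

```text
time_s: 7.5
position: [0.496, 0.1792, 0.1568]
tool_rot: [[-1.0, -0.03, 0.001], [-0.03, 1.0, -0.0], [-0.001, -0.0, -1.0]]
ft_force: [0.1, 0.6, -0.3]
grip_width: 0.0848
gripper_force: 0.0
```

```bash
python3 -c "
from h import *
goto(.4945,.183,.047,1.7)"
```

```text
t 7.5 pos [0.496  0.1792 0.1568] rv first [-0.0002  0.0008  0.0006] then shift [0.0013 0.0038 0.1098]
```

Request:
arm_command([
  {"rx": 0,"ry": 0,"rz": 0,"dx": 0.001,"dy": 0.004,"dz": 0.035,"fingers": 0.085},
  {"rx": 0,"ry": 0,"rz": 0,"dx": 0,"dy": 0,"dz": 0.03,"fingers": 0.07},
  {"rx": 0,"ry": 0,"rz": 0,"dx": 0,"dy": 0,"dz": 0.025,"fingers": 0.06},
  {"rx": 0,"ry": 0,"rz": 0,"dx": 0,"dy": 0,"dz": 0.02,"fingers": 0.055},
  {"rx": 0,"ry": 0,"rz": 0,"dx": 0,"dy": 0,"dz": 0,"fingers": 0.045},
  {"rx": 0,"ry": 0,"rz": 0,"dx": 0,"dy": 0,"dz": 0,"fingers": 0.03},
  {"rx": 0,"ry": 0,"rz": 0,"dx": 0,"dy": 0,"dz": 0,"fingers": 0.03},
  {"rx": 0,"ry": 0,"rz": 0,"dx": 0,"dy": 0,"dz": 0,"fingers": 0.03},
], squeeze=50)

```text
time_s: 8.3
position: [0.4956, 0.1824, 0.0474]
tool_rot: [[-1.0, -0.028, 0.002], [-0.028, 1.0, 0.0], [-0.002, 0.0, -1.0]]
ft_force: [-0.1, 0.0, -0.6]
grip_width: 0.0352
gripper_force: 50.2
```

```bash
python3 -c "
from h import *
p=snap('w6')
goto(.4945,.183,.047,1.7);s=env.observe();print(s['ft_force'],s['grip_width'],s['gripper_force'])
"
```

```text
t 8.35 pos [0.4956 0.1825 0.0472] rv first [ 0.0001  0.0017 -0.0016] then shift [0.0011 0.0005 0.0002]
[0.48706641 0.37773513 0.85278924] 0.034675107037034 50.17464995384216
```

Spacer gripped (width 35 mm, z as expected). Lift it and carry it to the clamp.

Request:
arm_command([
  {"rx": 0,"ry": 0,"rz": 0,"dx": 0,"dy": 0,"dz": -0.02,"fingers": 0.03},
  {"rx": 0,"ry": 0,"rz": 0,"dx": 0,"dy": 0,"dz": -0.03,"fingers": 0.03},
  {"rx": 0,"ry": 0,"rz": 0,"dx": 0,"dy": 0,"dz": -0.03,"fingers": 0.03},
  {"rx": 0,"ry": 0,"rz": 0,"dx": 0.002,"dy": -0.02,"dz": 0,"fingers": 0.03},
  {"rx": 0,"ry": 0,"rz": 0,"dx": 0.002,"dy": -0.03,"dz": 0,"fingers": 0.03},
  {"rx": 0,"ry": 0,"rz": 0,"dx": 0.002,"dy": -0.04,"dz": 0,"fingers": 0.03},
  {"rx": 0,"ry": 0,"rz": 0,"dx": 0.002,"dy": -0.04,"dz": 0,"fingers": 0.03},
  {"rx": 0,"ry": 0,"rz": 0,"dx": 0.002,"dy": -0.04,"dz": 0,"fingers": 0.03},
  {"rx": 0,"ry": 0,"rz": 0,"dx": 0.002,"dy": -0.04,"dz": 0,"fingers": 0.03},
  {"rx": 0,"ry": 0,"rz": 0,"dx": 0.002,"dy": -0.04,"dz": 0,"fingers": 0.03},
  {"rx": 0,"ry": 0,"rz": 0,"dx": 0.002,"dy": -0.04,"dz": 0,"fingers": 0.03},
  {"rx": 0,"ry": 0,"rz": 0,"dx": 0.002,"dy": -0.04,"dz": 0,"fingers": 0.03},
])

```text
time_s: 9.55
position: [0.4865, -0.1495, 0.127]
tool_rot: [[-1.0, -0.028, 0.001], [-0.028, 1.0, -0.001], [-0.001, -0.001, -1.0]]
ft_force: [1.0, -0.3, -0.7]
grip_width: 0.0353
gripper_force: 50.2
```

Request:
arm_command([
  {"rx": 0,"ry": 0,"rz": 0,"dx": 0.003,"dy": -0.03,"dz": 0,"fingers": 0.03},
  {"rx": 0,"ry": 0,"rz": 0,"dx": 0,"dy": -0.013,"dz": 0,"fingers": 0.03},
  {"rx": 0,"ry": 0,"rz": 0.114,"dx": 0,"dy": 0,"dz": 0,"fingers": 0.03},
  {"rx": 0,"ry": 0,"rz": 0.114,"dx": 0,"dy": 0,"dz": 0,"fingers": 0.03},
  {"rx": 0,"ry": 0,"rz": 0.114,"dx": 0,"dy": 0,"dz": 0,"fingers": 0.03},
  {"rx": 0,"ry": 0,"rz": 0,"dx": 0,"dy": 0,"dz": 0,"fingers": 0.03},
  {"rx": 0,"ry": 0,"rz": 0,"dx": 0,"dy": 0,"dz": 0,"fingers": 0.03},
])

```text
time_s: 10.25
position: [0.4849, -0.1904, 0.1266]
tool_rot: [[-0.952, 0.305, 0.0], [0.305, 0.952, -0.0], [-0.0, -0.0, -1.0]]
ft_force: [0.5, -1.3, -0.2]
grip_width: 0.0348
gripper_force: 50.2
```

```bash
python3 -c "
from h import *
goto(.4851,-.1909,.0492,-17.87)
p=snap('w7')
q=env.get_image('scene');c=q['color'][200:300,300:440]
cv2.imwrite('pics/c7.png',np.vstack([cv2.resize(p['color'][60:320,90:470],(560,383)),cv2.resize(c,(560,217)[:1]+(400,),interpolation=cv2.INTER_CUBIC)])[:600])
cv2.imwrite('pics/c7.png',np.hstack([cv2.resize(p['color'][40:320,90:470],(400,295)),cv2.resize(c,(400,295),interpolation=cv2.INTER_CUBIC)]))
"
```

```text
t 10.25 pos [ 0.4849 -0.1904  0.1266] rv first [-0.      0.0004  0.0017] then shift [-0.0004 -0.0004  0.0774]
```

View pics/c7.png

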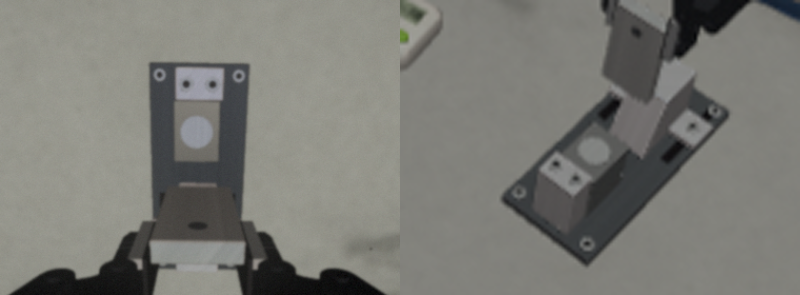

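The wrist view shows the spacer upright and centred over the gap, between the block (197,132) and the abutment; the scene view agrees. Lowering.

Request:
arm_command([
  {"rx": 0,"ry": 0,"rz": 0,"dx": 0,"dy": 0,"dz": 0.02,"fingers": 0.03},
  {"rx": 0,"ry": 0,"rz": 0,"dx": 0,"dy": 0,"dz": 0.015,"fingers": 0.03},
  {"rx": 0,"ry": 0,"rz": 0,"dx": 0,"dy": 0,"dz": 0.01,"fingers": 0.03},
  {"rx": 0,"ry": 0,"rz": 0,"dx": 0,"dy": 0,"dz": 0.01,"fingers": 0.03},
])

```text
time_s: 10.75
position: [0.4848, -0.1908, 0.0709]
tool_rot: [[-0.951, 0.308, 0.0], [0.308, 0.951, -0.0], [-0.0, -0.0, -1.0]]
ft_force: [0.4, 0.6, -1.3]
grip_width: 0.0347
gripper_force: 50.2
```

Request:
arm_command([
  {"rx": 0,"ry": 0,"rz": 0,"dx": 0,"dy": 0,"dz": 0.01,"fingers": 0.03},
  {"rx": 0,"ry": 0,"rz": 0,"dx": 0,"dy": 0,"dz": 0.006,"fingers": 0.03},
  {"rx": 0,"ry": 0,"rz": 0,"dx": 0,"dy": 0,"dz": 0.004,"fingers": 0.03},
  {"rx": 0,"ry": 0,"rz": 0,"dx": 0,"dy": 0,"dz": 0.001,"fingers": 0.03},
  {"rx": 0,"ry": 0,"rz": 0,"dx": 0,"dy": 0,"dz": 0,"fingers": 0.03},
])

```text
time_s: 11.25
position: [0.4848, -0.1909, 0.0504]
tool_rot: [[-0.951, 0.309, 0.0], [0.309, 0.951, -0.0], [-0.0, -0.0, -1.0]]
ft_force: [-0.4, -0.2, -0.9]
grip_width: 0.035
gripper_force: 50.2
```

Request:
arm_command([
  {"rx": 0,"ry": 0,"rz": 0,"dx": 0.002,"dy": 0,"dz": 0,"fingers": 0.03},
  {"rx": 0,"ry": 0,"rz": 0,"dx": 0.002,"dy": 0,"dz": 0,"fingers": 0.03},
  {"rx": 0,"ry": 0,"rz": 0,"dx": 0,"dy": 0,"dz": 0.001,"fingers": 0.03},
  {"rx": 0,"ry": 0,"rz": 0,"dx": 0,"dy": 0,"dz": 0,"fingers": 0.03},
])

```text
time_s: 11.65
position: [0.4809, -0.1896, 0.0494]
tool_rot: [[-0.951, 0.309, 0.0], [0.309, 0.951, -0.0], [-0.0, -0.0, -1.0]]
ft_force: [-0.0, -0.2, -0.6]
grip_width: 0.0349
gripper_force: 50.2
```

Request:
arm_command([
  {"rx": 0,"ry": 0,"rz": 0,"dx": 0.001,"dy": 0,"dz": 0,"fingers": 0.03},
  {"rx": 0,"ry": 0,"rz": 0,"dx": 0,"dy": 0,"dz": 0,"fingers": 0.03},
])

```text
time_s: 11.85
position: [0.48, -0.1893, 0.0494]
tool_rot: [[-0.951, 0.309, 0.0], [0.309, 0.951, -0.0], [-0.0, -0.0, -1.0]]
ft_force: [0.1, -0.3, -0.1]
grip_width: 0.0351
gripper_force: 50.2
```

Request:
arm_command([
  {"rx": 0,"ry": 0,"rz": 0,"dx": 0.001,"dy": 0,"dz": 0,"fingers": 0.03},
  {"rx": 0,"ry": 0,"rz": 0,"dx": 0,"dy": 0,"dz": 0,"fingers": 0.03},
])

```text
time_s: 12.05
position: [0.4798, -0.1894, 0.0496]
tool_rot: [[-0.951, 0.309, 0.002], [0.309, 0.951, -0.001], [-0.002, -0.0, -1.0]]
ft_force: [4.0, -0.9, -0.6]
grip_width: 0.0347
gripper_force: 50.1
```

Request:
arm_command([
  {"rx": 0,"ry": 0,"rz": 0,"dx": 0,"dy": 0,"dz": 0.001,"fingers": 0.03},
  {"rx": 0,"ry": 0,"rz": 0,"dx": 0,"dy": 0,"dz": 0,"fingers": 0.03},
])

```text
time_s: 12.25
position: [0.4798, -0.1894, 0.0488]
tool_rot: [[-0.951, 0.309, 0.002], [0.309, 0.951, -0.001], [-0.002, -0.001, -1.0]]
ft_force: [5.5, -0.2, 2.7]
grip_width: 0.0352
gripper_force: 50.6
```

Request:
arm_command([
  {"rx": 0,"ry": 0,"rz": 0,"dx": 0,"dy": 0,"dz": 0,"fingers": 0.06},
  {"rx": 0,"ry": 0,"rz": 0,"dx": 0,"dy": 0,"dz": 0,"fingers": 0.085},
  {"rx": 0,"ry": 0,"rz": 0,"dx": 0,"dy": 0,"dz": 0,"fingers": 0.085},
  {"rx": 0,"ry": 0,"rz": 0,"dx": 0,"dy": 0,"dz": -0.02,"fingers": 0.085},
  {"rx": 0,"ry": 0,"rz": 0,"dx": 0,"dy": 0,"dz": -0.035,"fingers": 0.085},
  {"rx": 0,"ry": 0,"rz": 0,"dx": 0,"dy": 0,"dz": -0.035,"fingers": 0.085},
  {"rx": 0,"ry": 0,"rz": -0.114,"dx": 0,"dy": 0,"dz": 0,"fingers": 0.085},
  {"rx": 0,"ry": 0,"rz": -0.114,"dx": 0,"dy": 0,"dz": 0,"fingers": 0.085},
  {"rx": 0,"ry": 0,"rz": -0.114,"dx": 0,"dy": 0,"dz": 0,"fingers": 0.085},
])

```text
time_s: 13.15
position: [0.4786, -0.1888, 0.1383]
tool_rot: [[-0.999, -0.033, -0.001], [-0.033, 0.999, 0.0], [0.001, 0.0, -1.0]]
ft_force: [-0.6, -0.6, -0.7]
grip_width: 0.0851
gripper_force: 0.0
```

Request:
arm_command([
  {"rx": 0,"ry": 0,"rz": 0,"dx": -0.006,"dy": 0.037,"dz": 0,"fingers": 0.085},
  {"rx": 0,"ry": 0,"rz": 0,"dx": -0.006,"dy": 0.037,"dz": 0,"fingers": 0.085},
  {"rx": 0,"ry": 0,"rz": 0,"dx": -0.006,"dy": 0.037,"dz": 0,"fingers": 0.085},
  {"rx": 0,"ry": 0,"rz": 0,"dx": -0.006,"dy": 0.037,"dz": 0,"fingers": 0.085},
  {"rx": 0,"ry": 0,"rz": 0,"dx": -0.006,"dy": 0.037,"dz": 0,"fingers": 0.085},
  {"rx": 0,"ry": 0,"rz": 0,"dx": -0.006,"dy": 0.037,"dz": 0,"fingers": 0.085},
  {"rx": 0,"ry": 0,"rz": 0,"dx": -0.006,"dy": 0.037,"dz": 0,"fingers": 0.085},
  {"rx": 0,"ry": 0,"rz": 0,"dx": -0.006,"dy": 0.037,"dz": 0,"fingers": 0.085},
  {"rx": 0,"ry": 0,"rz": 0,"dx": -0.006,"dy": 0.037,"dz": 0,"fingers": 0.085},
  {"rx": 0,"ry": 0,"rz": 0,"dx": -0.006,"dy": 0.038,"dz": 0,"fingers": 0.085},
  {"rx": 0,"ry": 0,"rz": 0,"dx": 0,"dy": 0,"dz": 0,"fingers": 0.085},
  {"rx": 0,"ry": 0,"rz": 0,"dx": 0,"dy": 0,"dz": 0,"fingers": 0.085},
])

```text
time_s: 14.35
position: [0.528, 0.1839, 0.1379]
tool_rot: [[-1.0, -0.03, -0.001], [-0.03, 1.0, -0.001], [0.001, -0.0, -1.0]]
ft_force: [-0.0, 0.3, 0.2]
grip_width: 0.0847
gripper_force: 0.0
```

```bash
python3 -c "
from h import *
goto(.5285,.1835,.047,1.7)
q=env.get_image('scene');c=q['color'][200:300,300:440]
cv2.imwrite('pics/c8.png',cv2.resize(c,(700,500),interpolation=cv2.INTER_CUBIC))
"
```

```text
t 14.35 pos [0.528  0.1839 0.1379] rv first [-0.0005 -0.0013  0.0001] then shift [-0.0005 -0.0004  0.0909]
```

View pics/c8.png

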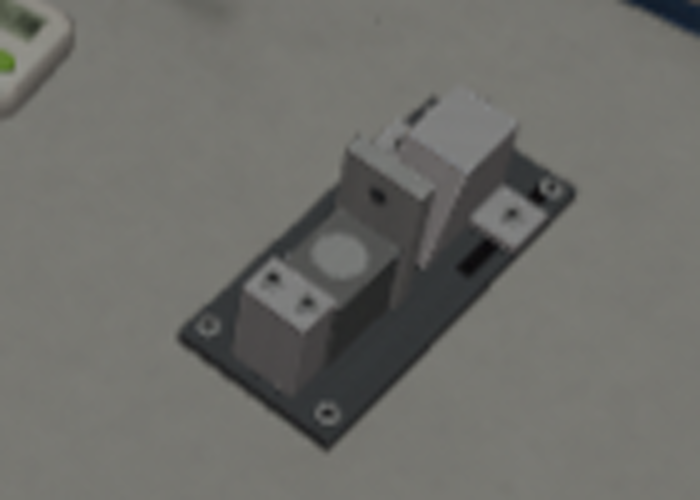

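The spacer at (385,200) stands upright against the block (340,255). Now spacer_2, which is the grey one in the middle of the rack.

Request:
arm_command([
  {"rx": 0,"ry": 0,"rz": 0,"dx": -0.0005,"dy": 0,"dz": 0.031,"fingers": 0.085},
  {"rx": 0,"ry": 0,"rz": 0,"dx": 0,"dy": 0,"dz": 0.03,"fingers": 0.07},
  {"rx": 0,"ry": 0,"rz": 0,"dx": 0,"dy": 0,"dz": 0.02,"fingers": 0.06},
  {"rx": 0,"ry": 0,"rz": 0,"dx": 0,"dy": 0,"dz": 0.01,"fingers": 0.055},
  {"rx": 0,"ry": 0,"rz": 0,"dx": 0,"dy": 0,"dz": 0,"fingers": 0.045},
  {"rx": 0,"ry": 0,"rz": 0,"dx": 0,"dy": 0,"dz": 0,"fingers": 0.03},
  {"rx": 0,"ry": 0,"rz": 0,"dx": 0,"dy": 0,"dz": 0,"fingers": 0.03},
  {"rx": 0,"ry": 0,"rz": 0,"dx": 0,"dy": 0,"dz": 0,"fingers": 0.03},
], squeeze=50)

```text
time_s: 15.2
position: [0.5293, 0.1836, 0.0481]
tool_rot: [[-1.0, -0.028, 0.001], [-0.028, 1.0, 0.0], [-0.001, 0.0, -1.0]]
ft_force: [-0.3, 0.5, -0.5]
grip_width: 0.0348
gripper_force: 49.8
```

Request:
arm_command([
  {"rx": 0,"ry": 0,"rz": 0,"dx": 0,"dy": 0,"dz": -0.02,"fingers": 0.03},
  {"rx": 0,"ry": 0,"rz": 0,"dx": 0,"dy": 0,"dz": -0.035,"fingers": 0.03},
  {"rx": 0,"ry": 0,"rz": 0,"dx": 0,"dy": 0,"dz": -0.035,"fingers": 0.03},
  {"rx": 0,"ry": 0,"rz": 0,"dx": 0.004,"dy": -0.0255,"dz": -0.01,"fingers": 0.03},
  {"rx": 0,"ry": 0,"rz": 0,"dx": 0.004,"dy": -0.03,"dz": 0,"fingers": 0.03},
  {"rx": 0,"ry": 0,"rz": 0,"dx": 0.005,"dy": -0.04,"dz": 0,"fingers": 0.03},
  {"rx": 0,"ry": 0,"rz": 0,"dx": 0.005,"dy": -0.04,"dz": 0,"fingers": 0.03},
  {"rx": 0,"ry": 0,"rz": 0,"dx": 0.005,"dy": -0.04,"dz": 0,"fingers": 0.03},
  {"rx": 0,"ry": 0,"rz": 0,"dx": 0.005,"dy": -0.04,"dz": 0,"fingers": 0.03},
  {"rx": 0,"ry": 0,"rz": 0,"dx": 0.005,"dy": -0.04,"dz": 0,"fingers": 0.03},
  {"rx": 0,"ry": 0,"rz": 0,"dx": 0.005,"dy": -0.04,"dz": 0,"fingers": 0.03},
  {"rx": 0,"ry": 0,"rz": 0,"dx": 0.005,"dy": -0.04,"dz": 0,"fingers": 0.03},
])

```text
time_s: 16.4
position: [0.4951, -0.1546, 0.1479]
tool_rot: [[-1.0, -0.028, 0.001], [-0.028, 1.0, -0.0], [-0.001, -0.0, -1.0]]
ft_force: [-0.0, 0.2, -0.7]
grip_width: 0.0347
gripper_force: 50.4
```

Request:
arm_command([
  {"rx": 0,"ry": 0,"rz": 0,"dx": 0.005,"dy": -0.03,"dz": 0,"fingers": 0.03},
  {"rx": 0,"ry": 0,"rz": 0,"dx": 0,"dy": -0.01,"dz": 0,"fingers": 0.03},
  {"rx": 0,"ry": 0,"rz": 0.114,"dx": 0,"dy": 0,"dz": 0,"fingers": 0.03},
  {"rx": 0,"ry": 0,"rz": 0.114,"dx": 0,"dy": 0,"dz": 0,"fingers": 0.03},
  {"rx": 0,"ry": 0,"rz": 0.114,"dx": 0,"dy": 0,"dz": 0,"fingers": 0.03},
  {"rx": 0,"ry": 0,"rz": 0,"dx": 0,"dy": 0,"dz": 0,"fingers": 0.03},
  {"rx": 0,"ry": 0,"rz": 0,"dx": 0,"dy": 0,"dz": 0,"fingers": 0.03},
])

```text
time_s: 17.1
position: [0.4918, -0.1926, 0.1475]
tool_rot: [[-0.952, 0.305, 0.0], [0.305, 0.952, -0.0], [-0.0, 0.0, -1.0]]
ft_force: [0.2, 0.3, -0.9]
grip_width: 0.0347
gripper_force: 50.4
```

```bash
python3 -c "
from h import *
goto(.4919,-.1931,.050,-17.87)"
```

```text
t 17.1 pos [ 0.4918 -0.1926  0.1475] rv first [0.0001 0.0002 0.0018] then shift [-0.0003 -0.0004  0.0975]
```

Request:
arm_command([
  {"rx": 0,"ry": 0,"rz": 0,"dx": 0,"dy": -0.0004,"dz": 0.015,"fingers": 0.03},
  {"rx": 0,"ry": 0,"rz": 0,"dx": 0,"dy": 0,"dz": 0.015,"fingers": 0.03},
  {"rx": 0,"ry": 0,"rz": 0,"dx": 0,"dy": 0,"dz": 0.012,"fingers": 0.03},
  {"rx": 0,"ry": 0,"rz": 0,"dx": 0,"dy": 0,"dz": 0.012,"fingers": 0.03},
])

```text
time_s: 17.5
position: [0.4916, -0.1932, 0.0929]
tool_rot: [[-0.952, 0.306, 0.0], [0.306, 0.952, 0.0], [-0.0, 0.0, -1.0]]
ft_force: [0.2, -0.4, -0.8]
grip_width: 0.0347
gripper_force: 50.3
```

Request:
arm_command([
  {"rx": 0,"ry": 0,"rz": 0,"dx": 0,"dy": 0,"dz": 0.012,"fingers": 0.03},
  {"rx": 0,"ry": 0,"rz": 0,"dx": 0,"dy": 0,"dz": 0.012,"fingers": 0.03},
  {"rx": 0,"ry": 0,"rz": 0,"dx": 0,"dy": 0,"dz": 0.008,"fingers": 0.03},
  {"rx": 0,"ry": 0,"rz": 0,"dx": 0,"dy": 0,"dz": 0.006,"fingers": 0.03},
  {"rx": 0,"ry": 0,"rz": 0,"dx": 0,"dy": 0,"dz": 0.004,"fingers": 0.03},
  {"rx": 0,"ry": 0,"rz": 0,"dx": 0,"dy": 0,"dz": 0,"fingers": 0.03},
])

```text
time_s: 18.1
position: [0.4915, -0.1935, 0.051]
tool_rot: [[-0.951, 0.308, -0.0], [0.308, 0.951, 0.0], [0.0, 0.0, -1.0]]
ft_force: [0.1, -1.0, -0.5]
grip_width: 0.0346
gripper_force: 50.3
```

Free descent; now slide it against the first spacer and set it down.

Request:
arm_command([
  {"rx": 0,"ry": 0,"rz": 0,"dx": 0.001,"dy": 0,"dz": 0,"fingers": 0.03},
  {"rx": 0,"ry": 0,"rz": 0,"dx": 0.001,"dy": 0,"dz": 0,"fingers": 0.03},
  {"rx": 0,"ry": 0,"rz": 0,"dx": 0,"dy": 0,"dz": 0,"fingers": 0.03},
])

```text
time_s: 18.4
position: [0.4897, -0.193, 0.0517]
tool_rot: [[-0.951, 0.309, 0.001], [0.309, 0.951, -0.0], [-0.001, -0.0, -1.0]]
ft_force: [0.8, -0.7, -1.0]
grip_width: 0.0351
gripper_force: 50.3
```

Request:
arm_command([
  {"rx": 0,"ry": 0,"rz": 0,"dx": 0.001,"dy": 0,"dz": 0,"fingers": 0.03},
  {"rx": 0,"ry": 0,"rz": 0,"dx": 0,"dy": 0,"dz": 0,"fingers": 0.03},
])

```text
time_s: 18.6
position: [0.4893, -0.193, 0.0517]
tool_rot: [[-0.951, 0.309, 0.002], [0.309, 0.951, -0.001], [-0.002, -0.0, -1.0]]
ft_force: [3.4, -0.1, 0.3]
grip_width: 0.0348
gripper_force: 50.3
```

Request:
arm_command([
  {"rx": 0,"ry": 0,"rz": 0,"dx": 0.001,"dy": 0,"dz": 0,"fingers": 0.03},
  {"rx": 0,"ry": 0,"rz": 0,"dx": 0,"dy": 0,"dz": 0,"fingers": 0.03},
])

```text
time_s: 18.8
position: [0.4892, -0.193, 0.0519]
tool_rot: [[-0.951, 0.309, 0.004], [0.309, 0.951, -0.002], [-0.004, -0.0, -1.0]]
ft_force: [7.6, -1.0, -1.2]
grip_width: 0.0348
gripper_force: 50.2
```

Request:
arm_command([
  {"rx": 0,"ry": 0,"rz": 0,"dx": -0.001,"dy": 0,"dz": 0.001,"fingers": 0.03},
  {"rx": 0,"ry": 0,"rz": 0,"dx": 0,"dy": 0,"dz": 0.0012,"fingers": 0.03},
  {"rx": 0,"ry": 0,"rz": 0,"dx": 0,"dy": 0,"dz": 0,"fingers": 0.03},
])

```text
time_s: 19.1
position: [0.4894, -0.193, 0.0501]
tool_rot: [[-0.951, 0.309, 0.002], [0.309, 0.951, -0.001], [-0.003, -0.001, -1.0]]
ft_force: [2.6, -1.3, 8.9]
grip_width: 0.035
gripper_force: 51.3
```

Request:
arm_command([
  {"rx": 0,"ry": 0,"rz": 0,"dx": 0,"dy": 0,"dz": 0,"fingers": 0.06},
  {"rx": 0,"ry": 0,"rz": 0,"dx": 0,"dy": 0,"dz": 0,"fingers": 0.085},
  {"rx": 0,"ry": 0,"rz": 0,"dx": 0,"dy": 0,"dz": 0,"fingers": 0.085},
  {"rx": 0,"ry": 0,"rz": 0,"dx": 0,"dy": 0,"dz": -0.025,"fingers": 0.085},
  {"rx": 0,"ry": 0,"rz": 0,"dx": 0,"dy": 0,"dz": -0.035,"fingers": 0.085},
  {"rx": 0,"ry": 0,"rz": 0,"dx": 0,"dy": 0,"dz": -0.035,"fingers": 0.085},
  {"rx": 0,"ry": 0,"rz": -0.114,"dx": 0,"dy": 0,"dz": 0,"fingers": 0.085},
  {"rx": 0,"ry": 0,"rz": -0.114,"dx": 0,"dy": 0,"dz": 0,"fingers": 0.085},
  {"rx": 0,"ry": 0,"rz": -0.114,"dx": 0,"dy": 0,"dz": 0,"fingers": 0.085},
])

```text
time_s: 20.0
position: [0.4883, -0.1924, 0.1441]
tool_rot: [[-0.999, -0.033, -0.001], [-0.033, 0.999, 0.0], [0.001, 0.0, -1.0]]
ft_force: [-0.1, 0.6, 0.1]
grip_width: 0.0849
gripper_force: 0.0
```

Request:
arm_command([
  {"rx": 0,"ry": 0,"rz": 0,"dx": -0.0115,"dy": 0.0375,"dz": 0,"fingers": 0.085},
  {"rx": 0,"ry": 0,"rz": 0,"dx": -0.0115,"dy": 0.0375,"dz": 0,"fingers": 0.085},
  {"rx": 0,"ry": 0,"rz": 0,"dx": -0.0115,"dy": 0.0375,"dz": 0,"fingers": 0.085},
  {"rx": 0,"ry": 0,"rz": 0,"dx": -0.0115,"dy": 0.0375,"dz": 0,"fingers": 0.085},
  {"rx": 0,"ry": 0,"rz": 0,"dx": -0.0115,"dy": 0.0375,"dz": 0,"fingers": 0.085},
  {"rx": 0,"ry": 0,"rz": 0,"dx": -0.0115,"dy": 0.0375,"dz": 0,"fingers": 0.085},
  {"rx": 0,"ry": 0,"rz": 0,"dx": -0.0115,"dy": 0.0375,"dz": 0,"fingers": 0.085},
  {"rx": 0,"ry": 0,"rz": 0,"dx": -0.0115,"dy": 0.0375,"dz": 0,"fingers": 0.085},
  {"rx": 0,"ry": 0,"rz": 0,"dx": -0.0115,"dy": 0.0375,"dz": 0,"fingers": 0.085},
  {"rx": 0,"ry": 0,"rz": 0,"dx": -0.0115,"dy": 0.0375,"dz": 0,"fingers": 0.085},
  {"rx": 0,"ry": 0,"rz": 0,"dx": 0,"dy": 0,"dz": 0,"fingers": 0.085},
  {"rx": 0,"ry": 0,"rz": 0,"dx": 0,"dy": 0,"dz": 0,"fingers": 0.085},
])

```text
time_s: 21.2
position: [0.5926, 0.186, 0.1435]
tool_rot: [[-1.0, -0.03, -0.001], [-0.03, 1.0, -0.001], [0.001, -0.0, -1.0]]
ft_force: [0.1, -0.1, -0.1]
grip_width: 0.0846
gripper_force: 0.0
```

```bash
python3 -c "
from h import *
goto(.5935,.185,.072,1.7)
q=env.get_image('scene');c=q['color'][200:300,300:440]
cv2.imwrite('pics/c9.png',cv2.resize(c,(700,500),interpolation=cv2.INTER_CUBIC))
"
```

```text
t 21.2 pos [0.5926 0.186  0.1435] rv first [-0.0005 -0.0015  0.0001] then shift [-0.0009 -0.001   0.0715]
```

View pics/c9.png

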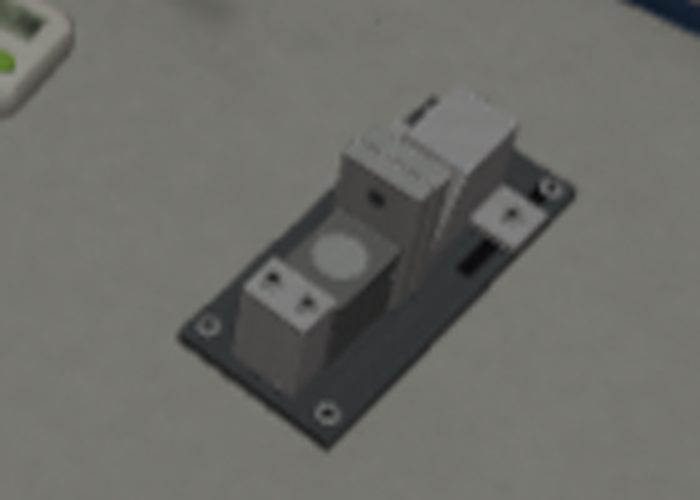

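Both spacers stand together at (395,200), level-topped and against the block; the wedge goes into the slot left beyond them. Gripping the wedge.

Request:
arm_command([
  {"rx": 0,"ry": 0,"rz": 0,"dx": -0.001,"dy": -0.001,"dz": 0.03,"fingers": 0.085},
  {"rx": 0,"ry": 0,"rz": 0,"dx": 0,"dy": 0,"dz": 0.025,"fingers": 0.07},
  {"rx": 0,"ry": 0,"rz": 0,"dx": 0,"dy": 0,"dz": 0.016,"fingers": 0.06},
  {"rx": 0,"ry": 0,"rz": 0,"dx": 0,"dy": 0,"dz": 0,"fingers": 0.045},
  {"rx": 0,"ry": 0,"rz": 0,"dx": 0,"dy": 0,"dz": 0,"fingers": 0.02},
  {"rx": 0,"ry": 0,"rz": 0,"dx": 0,"dy": 0,"dz": 0,"fingers": 0.02},
  {"rx": 0,"ry": 0,"rz": 0,"dx": 0,"dy": 0,"dz": 0,"fingers": 0.02},
  {"rx": 0,"ry": 0,"rz": 0,"dx": 0,"dy": 0,"dz": 0,"fingers": 0.02},
], squeeze=80)

```text
time_s: 22.05
position: [0.5945, 0.1844, 0.0742]
tool_rot: [[-1.0, -0.028, 0.002], [-0.028, 1.0, -0.0], [-0.002, -0.0, -1.0]]
ft_force: [-1.1, -0.6, 3.3]
grip_width: 0.0288
gripper_force: 79.2
```

Request:
arm_command([
  {"rx": 0,"ry": 0,"rz": 0,"dx": 0,"dy": 0,"dz": -0.02,"fingers": 0.02},
  {"rx": 0,"ry": 0,"rz": 0,"dx": 0,"dy": 0,"dz": -0.035,"fingers": 0.02},
  {"rx": 0,"ry": 0,"rz": 0,"dx": 0,"dy": 0,"dz": -0.04,"fingers": 0.02},
  {"rx": 0,"ry": 0,"rz": 0,"dx": 0.006,"dy": -0.026,"dz": 0,"fingers": 0.02},
  {"rx": 0,"ry": 0,"rz": 0,"dx": 0.012,"dy": -0.04,"dz": 0,"fingers": 0.02},
  {"rx": 0,"ry": 0,"rz": 0,"dx": 0.012,"dy": -0.04,"dz": 0,"fingers": 0.02},
  {"rx": 0,"ry": 0,"rz": 0,"dx": 0.012,"dy": -0.04,"dz": 0,"fingers": 0.02},
  {"rx": 0,"ry": 0,"rz": 0,"dx": 0.012,"dy": -0.04,"dz": 0,"fingers": 0.02},
  {"rx": 0,"ry": 0,"rz": 0,"dx": 0.012,"dy": -0.04,"dz": 0,"fingers": 0.02},
  {"rx": 0,"ry": 0,"rz": 0,"dx": 0.012,"dy": -0.04,"dz": 0,"fingers": 0.02},
  {"rx": 0,"ry": 0,"rz": 0,"dx": 0.012,"dy": -0.04,"dz": 0,"fingers": 0.02},
  {"rx": 0,"ry": 0,"rz": 0,"dx": 0.012,"dy": -0.04,"dz": 0,"fingers": 0.02},
])

```text
time_s: 23.25
position: [0.5011, -0.1656, 0.1684]
tool_rot: [[-1.0, -0.028, 0.0], [-0.028, 1.0, -0.0], [-0.0, -0.0, -1.0]]
ft_force: [0.5, -0.2, -1.3]
grip_width: 0.029
gripper_force: 79.2
```

Request:
arm_command([
  {"rx": 0,"ry": 0,"rz": 0,"dx": 0.008,"dy": -0.03,"dz": 0,"fingers": 0.02},
  {"rx": 0,"ry": 0,"rz": 0.114,"dx": 0,"dy": 0,"dz": 0,"fingers": 0.02},
  {"rx": 0,"ry": 0,"rz": 0.114,"dx": 0,"dy": 0,"dz": 0,"fingers": 0.02},
  {"rx": 0,"ry": 0,"rz": 0.114,"dx": 0,"dy": 0,"dz": 0,"fingers": 0.02},
  {"rx": 0,"ry": 0,"rz": 0,"dx": 0,"dy": 0,"dz": 0,"fingers": 0.02},
  {"rx": 0,"ry": 0,"rz": 0,"dx": 0,"dy": 0,"dz": 0,"fingers": 0.02},
])

```text
time_s: 23.85
position: [0.4947, -0.1943, 0.1682]
tool_rot: [[-0.952, 0.306, 0.0], [0.306, 0.952, -0.0], [-0.0, -0.0, -1.0]]
ft_force: [0.3, 0.3, -2.2]
grip_width: 0.0284
gripper_force: 79.3
```

Run:
```python
from h import *
goto(.4962,-.1945,.1042,-17.87)
p=snap('w10');q=env.get_image('scene');c=q['color'][170:300,300:440]
cv2.imwrite('pics/c10.png',np.hstack([cv2.resize(p['color'][20:320,90:470],(400,316)),cv2.resize(c,(390,316),interpolation=cv2.INTER_CUBIC)]))
```

```text
t 23.85 pos [ 0.4947 -0.1943  0.1682] rv first [-0.      0.0001  0.0013] then shift [-0.0015  0.0003  0.064 ]
```

View pics/c10.png

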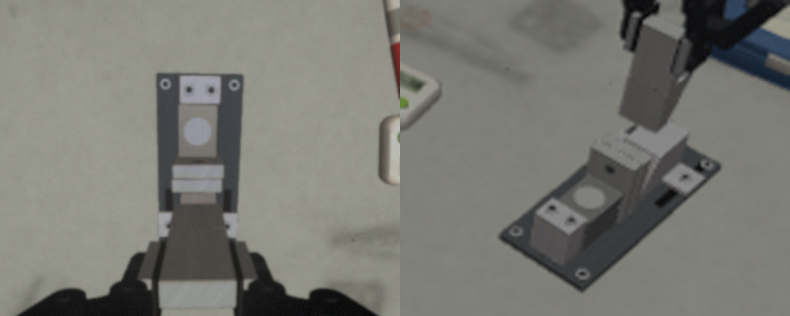

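The wedge hangs upright at (195,230), beyond the two spacer tops (198,172) and (198,185). Lowering into the slot.

Request:
arm_command([
  {"rx": 0,"ry": 0,"rz": 0,"dx": -0.0015,"dy": 0,"dz": 0.012,"fingers": 0.02},
  {"rx": 0,"ry": 0,"rz": 0,"dx": 0,"dy": 0,"dz": 0.012,"fingers": 0.02},
  {"rx": 0,"ry": 0,"rz": 0,"dx": 0,"dy": 0,"dz": 0.01,"fingers": 0.02},
  {"rx": 0,"ry": 0,"rz": 0,"dx": 0,"dy": 0,"dz": 0.01,"fingers": 0.02},
])

```text
time_s: 24.35
position: [0.4961, -0.1948, 0.123]
tool_rot: [[-0.951, 0.308, -0.001], [0.308, 0.951, 0.0], [0.001, 0.0, -1.0]]
ft_force: [1.3, -0.2, -1.1]
grip_width: 0.0283
gripper_force: 79.3
```

Request:
arm_command([
  {"rx": 0,"ry": 0,"rz": 0,"dx": 0,"dy": 0,"dz": 0.008,"fingers": 0.02},
  {"rx": 0,"ry": 0,"rz": 0,"dx": 0,"dy": 0,"dz": 0.006,"fingers": 0.02},
  {"rx": 0,"ry": 0,"rz": 0,"dx": 0,"dy": 0,"dz": 0.004,"fingers": 0.02},
  {"rx": 0,"ry": 0,"rz": 0,"dx": 0,"dy": 0,"dz": 0,"fingers": 0.02},
])

```text
time_s: 24.75
position: [0.4961, -0.1948, 0.1057]
tool_rot: [[-0.951, 0.309, -0.001], [0.309, 0.951, 0.0], [0.001, 0.0, -1.0]]
ft_force: [-0.7, -0.3, -1.0]
grip_width: 0.0288
gripper_force: 79.3
```

Now slide toward the spacers until they touch.

Request:
arm_command([
  {"rx": 0,"ry": 0,"rz": 0,"dx": 0.001,"dy": 0,"dz": 0,"fingers": 0.02},
  {"rx": 0,"ry": 0,"rz": 0,"dx": 0.001,"dy": 0,"dz": 0,"fingers": 0.02},
  {"rx": 0,"ry": 0,"rz": 0,"dx": 0,"dy": 0,"dz": 0,"fingers": 0.02},
])

```text
time_s: 25.05
position: [0.4942, -0.1943, 0.1065]
tool_rot: [[-0.951, 0.309, 0.0], [0.309, 0.951, -0.0], [-0.001, -0.0, -1.0]]
ft_force: [-0.7, -0.4, -0.7]
grip_width: 0.0287
gripper_force: 79.3
```

Request:
arm_command([
  {"rx": 0,"ry": 0,"rz": 0,"dx": 0.001,"dy": 0,"dz": 0,"fingers": 0.02},
  {"rx": 0,"ry": 0,"rz": 0,"dx": 0,"dy": 0,"dz": 0,"fingers": 0.02},
])

```text
time_s: 25.25
position: [0.4934, -0.194, 0.1063]
tool_rot: [[-0.951, 0.309, 0.001], [0.309, 0.951, -0.0], [-0.001, -0.0, -1.0]]
ft_force: [0.6, -0.5, -0.9]
grip_width: 0.0286
gripper_force: 79.3
```

Request:
arm_command([
  {"rx": 0,"ry": 0,"rz": 0,"dx": 0.0007,"dy": 0,"dz": 0,"fingers": 0.02},
  {"rx": 0,"ry": 0,"rz": 0,"dx": 0,"dy": 0,"dz": 0.004,"fingers": 0.02},
  {"rx": 0,"ry": 0,"rz": 0,"dx": 0,"dy": 0,"dz": 0.003,"fingers": 0.02},
  {"rx": 0,"ry": 0,"rz": 0,"dx": 0,"dy": 0,"dz": 0.002,"fingers": 0.02},
  {"rx": 0,"ry": 0,"rz": 0,"dx": 0,"dy": 0,"dz": 0,"fingers": 0.02},
])

```text
time_s: 25.75
position: [0.4929, -0.1939, 0.0968]
tool_rot: [[-0.951, 0.309, 0.0], [0.309, 0.951, -0.0], [-0.0, -0.0, -1.0]]
ft_force: [3.1, -1.5, -4.4]
grip_width: 0.0286
gripper_force: 79.2
```

Request:
arm_command([
  {"rx": 0,"ry": 0,"rz": 0,"dx": 0,"dy": 0,"dz": 0.0015,"fingers": 0.02},
  {"rx": 0,"ry": 0,"rz": 0,"dx": 0,"dy": 0,"dz": 0,"fingers": 0.02},
])

```text
time_s: 25.95
position: [0.4928, -0.1939, 0.0956]
tool_rot: [[-0.951, 0.309, 0.001], [0.309, 0.951, -0.0], [-0.001, -0.0, -1.0]]
ft_force: [4.1, -1.4, -2.3]
grip_width: 0.0288
gripper_force: 79.3
```

Request:
arm_command([
  {"rx": 0,"ry": 0,"rz": 0,"dx": 0,"dy": 0,"dz": 0.0015,"fingers": 0.02},
  {"rx": 0,"ry": 0,"rz": 0,"dx": 0,"dy": 0,"dz": 0,"fingers": 0.02},
])

```text
time_s: 26.15
position: [0.4929, -0.1939, 0.0947]
tool_rot: [[-0.951, 0.309, 0.001], [0.309, 0.951, -0.001], [-0.001, -0.0, -1.0]]
ft_force: [2.2, -0.9, 4.2]
grip_width: 0.0287
gripper_force: 80.3
```

Request:
arm_command([
  {"rx": 0,"ry": 0,"rz": 0,"dx": 0,"dy": 0,"dz": 0.001,"fingers": 0.02},
  {"rx": 0,"ry": 0,"rz": 0,"dx": 0,"dy": 0,"dz": 0,"fingers": 0.02},
], squeeze=120)

```text
time_s: 26.35
position: [0.493, -0.194, 0.0947]
tool_rot: [[-0.951, 0.309, 0.002], [0.309, 0.951, -0.001], [-0.002, -0.001, -1.0]]
ft_force: [0.1, 1.6, 13.9]
grip_width: 0.0285
gripper_force: 117.8
```

Request:
arm_command([
  {"rx": 0,"ry": 0,"rz": 0,"dx": 0,"dy": 0,"dz": 0.001,"fingers": 0.02},
  {"rx": 0,"ry": 0,"rz": 0,"dx": 0,"dy": 0,"dz": 0,"fingers": 0.02},
])

```text
time_s: 26.55
position: [0.493, -0.194, 0.0945]
tool_rot: [[-0.951, 0.309, 0.002], [0.309, 0.951, -0.002], [-0.003, -0.001, -1.0]]
ft_force: [-2.7, 2.0, 22.7]
grip_width: 0.0283
gripper_force: 118.8
```

Request:
arm_command([
  {"rx": 0,"ry": 0,"rz": 0,"dx": 0,"dy": 0,"dz": 0.001,"fingers": 0.02},
  {"rx": 0,"ry": 0,"rz": 0,"dx": 0,"dy": 0,"dz": 0,"fingers": 0.02},
])

```text
time_s: 26.75
position: [0.4931, -0.194, 0.0943]
tool_rot: [[-0.951, 0.309, 0.003], [0.309, 0.951, -0.002], [-0.003, -0.001, -1.0]]
ft_force: [-4.8, 3.6, 30.2]
grip_width: 0.0281
gripper_force: 119.8
```

Request:
arm_command([
  {"rx": 0,"ry": 0,"rz": 0,"dx": 0,"dy": 0,"dz": 0.0015,"fingers": 0.02},
  {"rx": 0,"ry": 0,"rz": 0,"dx": 0,"dy": 0,"dz": 0.0015,"fingers": 0.02},
  {"rx": 0,"ry": 0,"rz": 0,"dx": 0,"dy": 0,"dz": 0,"fingers": 0.02},
  {"rx": 0,"ry": 0,"rz": 0,"dx": 0,"dy": 0,"dz": 0,"fingers": 0.02},
])

```text
time_s: 27.15
position: [0.4932, -0.1941, 0.0939]
tool_rot: [[-0.951, 0.309, 0.005], [0.309, 0.951, -0.003], [-0.005, -0.002, -1.0]]
ft_force: [-12.2, 6.9, 54.1]
grip_width: 0.0282
gripper_force: 123.0
```

Run:
```python
from h import *
s=env.observe();print(s['position'],s['ft_force'],s['grip_width'],s['wrist_torque'])
p=snap('w11',('specimen','wedge','spacer_1'));q=env.get_image('scene');c=q['color'][170:300,300:440]
w=cv2.resize(p['color'][0:320,90:470],(400,337))
w2=cv2.resize(p['color'][60:200,220:340],(400,466))
cv2.imwrite('pics/c11.png',np.vstack([np.hstack([w,cv2.resize(c,(390,337),interpolation=cv2.INTER_CUBIC)])]))
```

```text
[ 0.49318222 -0.19405417  0.09385272] [-12.20894415   6.92858297  54.11264423] 0.028171894459431683 [ 1.28396578  2.12303018 -0.66313587]
specimen [(np.float64(0.9), array([276.7, 151.7]))]
wedge []
spacer_1 [(np.float64(0.67), array([280. , 182.5]))]
```

View pics/c11.png

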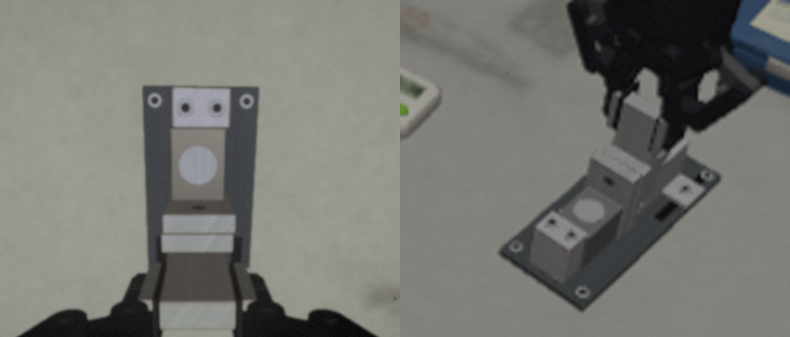

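The row is tight: the two spacers at (198,223) and (198,243) are pressed together, the block is on the stop, and z has stalled under 54 N. I'll relieve the sideways pull so the wedge's thrust goes into the row.

Request:
arm_command([
  {"rx": 0,"ry": 0,"rz": 0,"dx": 0.001,"dy": 0,"dz": 0.0003,"fingers": 0.02},
  {"rx": 0,"ry": 0,"rz": 0,"dx": 0.001,"dy": 0,"dz": 0,"fingers": 0.02},
  {"rx": 0,"ry": 0,"rz": 0,"dx": 0,"dy": 0,"dz": 0,"fingers": 0.02},
  {"rx": 0,"ry": 0,"rz": 0,"dx": 0,"dy": 0,"dz": 0,"fingers": 0.02},
])

```text
time_s: 27.8
position: [0.4929, -0.194, 0.0938]
tool_rot: [[-0.951, 0.31, 0.009], [0.31, 0.951, -0.005], [-0.01, -0.002, -1.0]]
ft_force: [-4.7, 6.4, 50.6]
grip_width: 0.0281
gripper_force: 121.8
```

Pressing steadily at 50 N with the row tight. Handing in.

```bash
python3 -c "
from rig import env
s=env.observe();print(s['position'],s['ft_force']);print(env.close_job())"
```

```text
[ 0.49289885 -0.19397921  0.09378644] [-4.69691474  6.43364151 50.57336589]
the job is handed in; nothing more can be done
None
```

I handed the job in at about 28 s with two spacers and the wedge tight in the gap, the gripper still pressing down at about 50 N, and the third spacer left in the rack; I viewed 11 pictures, one over the limit of 10.

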